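# Draw the bottom fascia from the feed rack

## Robot

A 6-joint arm with a two-finger parallel gripper is mounted at the origin on the work surface. World frame = base frame: x ahead of the robot, y to its left, z up, the work surface at z = 0. Lengths are in m, angles in degrees, forces in N, time in s.
With the tool pointing down it reaches from about 0.35 to 0.875 m from the base axis. Payload 15.5 kg.
Tool frame: the origin (TCP) lies midway between the tips of the shut fingers; the grasp point (between the pads) lies 19 mm behind it; z points along the fingers, y is the line along which they close (so a half turn about z gives the same grasp; the last joint's range is limited). The gripper opens to 85 mm and grips with 20 to 120 N. Pads are 22 mm wide; open, the fingers measure 114 mm over their backs; the gripper's body (76 mm by 85 mm) begins 54 mm behind the grasp point. The pads swing forward as they close: fully open they stand 13 mm farther back than shut.
Start: joints at [-78.237, 28.281, 77.091, -0, 74.628, -5.472], TCP at [0.185, -0.597, 0.231] pointing down, gripper open.
Joint ranges: [-166.48, 166.48], [-47.26, 123.95], [12.59, 153.08], [-70.14, 250.14], [6.76, 159.57], [-176.63, 176.63]. Speed limits (degrees/s): [108.29, 108.29, 147.25, 172.46, 172.46, 172.46].

## Interface

Orientations are given as a 3x3 rotation matrix whose columns are the frame's x, y, z axes.
In Python, from cell import env gives the robot as it stands.
- The arm moves only by the tool drive_tool, never from a script. Its argument "targets" is one flat list of numbers, 5 for each row, row after row: the finger opening in mm, from 0 to 85.4, then the shift along the tool's x, y, z in mm, then the turn about the tool's z in rad. In form: [hand, tx, ty, tz, turn, hand, tx, ty, tz, turn, ...]. A call has 1 to 20 rows; each row is the pose to reach, as a shift and turn from the pose commanded when the call began, along the tool's axes at that moment; what a row does not reach only later rows make up. A row lasts 1/10 s, in which the tool goes at most 50 mm and 8.59 degrees, less where a joint would pass 70% of its speed; a pose out of reach is approached as far as the arm can. A call with a gripper value outside its range is refused whole. The fingers move at their own pace and stop on an object; "newtons" is the grip in N (left out, the last holds). Time passes only in rows, so rows that repeat a pose let the fingers close. It gives the time, the measured TCP pose, the force, the opening and the grip force at its end, in the units of the state.
- env.observe(): the state, without advancing time (a new reading comes with each control period).
- env.capture(name): name is "scene" or "side" or "wrist"; returns the picture (480x640x3 uint8, red, green, blue); there is no depth.
- env.calibration(name): a dict with "vertical_fov" (degrees; the focal length in pixels is half the picture's height over the tangent of half this angle, whatever the lens; pixels are square), "cx", "cy" (the principal point, pixels), "cam_to_world" (4x4, takes a point from camera to world coordinates); the wrist camera has in their place "T_tool_cam" (4x4, takes a point from camera to tool coordinates, whose origin is the TCP and whose axes are the flange's). Camera axes: x right, y down, z forward; pixel columns grow to the right and rows downward; lengths in m; the calibration is good to about 2 mm. The wrist camera is an equidistant fisheye: a pixel r from the principal point sees the ray r / f radians off the axis. A picture is of the moment at which its call begins: read the wrist's pose just before it. calibration takes no time and is no camera call.
- env.finish_job(): hands the job in; it is judged then, once.
The state is a dict: "t": time; "qpos": joint angles; "joint_vel": joint speeds; "effort": joint torques, N m; "tool_pos": TCP position; "tool_rot": TCP orientation; "force": force on the tool from outside, world axes, zero at the start; "ft_torque": the same for the moment, N m; "gripper_width": opening from 0.0 (shut) to 1.0 (fully open); "finger_force": force on a finger pad.
Only numpy, scipy, OpenCV 4.12 (cv2) and the standard library are available. Lean on these libraries where they do the work, as an engineer would, in place of code of your own. Each camera call takes 0.05 s, during which the arm holds its last target. There are 200 camera calls.

## Task

On this coffee-machine assembly bench, pull the bottom black control-panel fascia straight out of the black fascias' gravity rack and lay it, face up, flat and centred, on the orange jig between its two black stops, lengthwise along the jig. Set it down rather than dropping it, and let the other black fascias settle down inside their rack. Leave the white fascia where it is.

Things in the scene. Friction and masses are not known exactly. Their poses are not given: they have to be found in the camera images.
- panel_center (a point): Centre of the bottom black fascia, the one to take: plate 120 long (x) x 50 wide (y) x 12 mm (z up), 70 g, red window. Lies level in a fixed grey metal rack, underside 30 mm above the table, two alike stacked on it 54 to 61 mm farther back. Its front 47-53 mm stick out toward the robot, free on all sides: grasp across the width 36 mm from the centre along its -x, pull along -x; clear of the rack after 75 mm.
- panel_top_center (a point): Centre of the topmost black fascia (same size and axes), in the same rack, 24 mm above the bottom one. The rack is 72 mm high and 70 mm wide, 30 mm high floor block, side posts, back wall, and a bar over the exit, 18 mm above the floor, that holds back the upper two. They drop 12 mm once the bottom one is out; this centre then is 48 mm above the table.
- panel_white_center (a point): Centre of the white fascia, same size and axes, sticking out of a second rack of the same kind, alone there: a bystander, leave it.
- jig: Fixed orange block 164 long (x) x 36 wide (y) x 25 mm high, with a black stop at either end, 10 mm higher, 148 mm between them. Origin: centre of its underside, z up. The fascia lies on its top, its centre 31 mm above the table, overhanging 7 mm on both sides, so fingers holding its sides pass down beside the block. Either end may point either way.
Mind the look-alikes: they are no part of the job. Leave any brown or yellow look-alike of the part that bears panel_center alone.

How it is judged:
By the outcome, as a careful person would: the job done as asked, in the order asked, and still so for the second after the job is handed in, with the robot touching nothing.
It also fails if it takes over 42 s, if anything falls off the work surface, if the arm or the gripper's body presses on something with over 40 N, if the wrist force passes 120 N, or if a joint passes its speed limit or range.

## Working session

There is one attempt and no reset: what is moved stays moved. The work goes in short steps, Python scripts to look and compute and a tool call to move; the robot and the scene stay as the last step left them, time stands still between calls to the robot, and variables do not carry over. Pictures are saved under pics/ and viewed, at most 10 in all, crops included, and the job is handed in when it is done.

Besides the shell and the picture viewer there is one more tool, called after "Call:" as name(argument=value, ...), one argument or row to a line, values as JSON. drive_tool: Moves the arm, as the interface text tells. Its arguments: {"type":"object","properties":{"targets":{"type":"array"},"newtons":{"type":"number"}},"required":["targets"]}

```bash
mkdir -p pics; python3 - <<'E'
from cell import env
import cv2,numpy as np
s=env.observe();print(s['t'],s['tool_pos'],np.round(s['tool_rot'],3))
ims=[]
for n in("scene","side","wrist"):
    im=env.capture(n);np.save(f"pics/{n}0.npy",im);cv2.imwrite(f"pics/{n}0.png",im[...,::-1])
    c=env.calibration(n);print(n,{k:np.round(v,4).tolist() for k,v in c.items()})
E
```

```text
0.0 [ 0.18509105 -0.59658549  0.23068787] [[ 0.955  0.296 -0.   ]
 [ 0.296 -0.955  0.001]
 [ 0.    -0.001 -1.   ]]
scene {'vertical_fov': 55.5145, 'cx': 318.165, 'cy': 244.6531, 'cam_to_world': [[-0.6215, 0.5746, -0.5325, 0.9997], [0.7833, 0.4438, -0.4353, 0.2579], [-0.0138, -0.6876, -0.7259, 0.7169], [0.0, 0.0, 0.0, 1.0]]}
side {'vertical_fov': 44.0915, 'cx': 317.4248, 'cy': 234.059, 'cam_to_world': [[-0.9791, -0.1014, 0.1762, 0.2558], [-0.2033, 0.468, -0.86, 1.1819], [0.0047, -0.8779, -0.4789, 0.8113], [0.0, 0.0, 0.0, 1.0]]}
wrist {'vertical_fov': 65.7065, 'cx': 314.6686, 'cy': 242.5808, 'T_tool_cam': [[-0.0011, -0.9615, -0.2748, 0.0694], [1.0, -0.0008, -0.001, -0.0004], [0.0007, -0.2748, 0.9615, -0.143], [0.0, 0.0, 0.0, 1.0]]}
```

View pics/scene0.png

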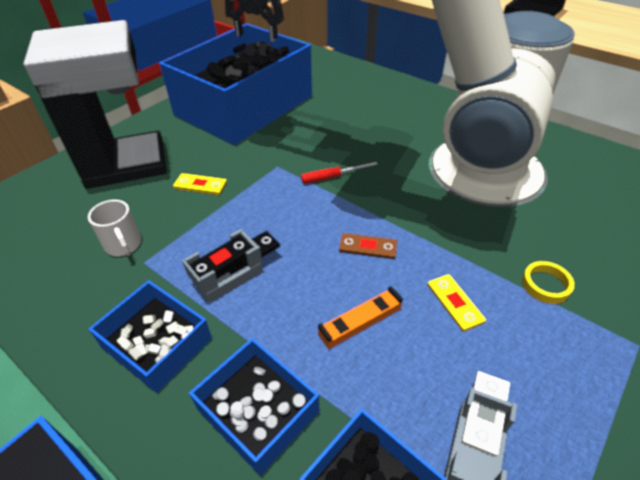

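View pics/side0.png

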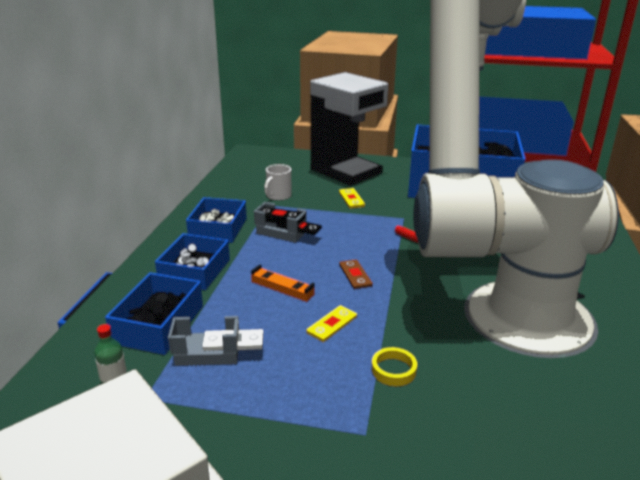

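The scene view shows the black rack near (225,262), with the bottom fascia's end at (265,242) and the top one's red window at (221,257). The jig is near (360,318). The side view agrees: rack (280,220), jig (282,282).

```bash
cat > h.py <<'E'
import numpy as np,cv2
from cell import env
def ray(n,p,z,T=None):
    c=env.calibration(n);f=240/np.tan(np.radians(c['vertical_fov']/2))
    d=np.array([p[0]-c['cx'],p[1]-c['cy']])/f
    if n=='wrist':
        r=np.linalg.norm(d);v=np.r_[np.sin(r)*d/max(r,1e-9),np.cos(r)]
        s=env.observe() if T is None else T;M=np.eye(4);M[:3,:3]=s['tool_rot'];M[:3,3]=s['tool_pos'];M=M@c['T_tool_cam']
    else: v=np.r_[d,1];M=np.array(c['cam_to_world'])
    v=M[:3,:3]@v;o=M[:3,3];return o+v*(z-o[2])/v[2]
def blobs(im,lo,hi,amin=20):
    m=cv2.inRange(cv2.cvtColor(im,cv2.COLOR_RGB2HSV),lo,hi)
    n,l,st,c=cv2.connectedComponentsWithStats(m)
    return [(c[i],st[i],(l==i)) for i in range(1,n) if st[i,4]>=amin]
E
python3 - <<'E'
from h import *
for n in("scene","side"):
    im=np.load(f"pics/{n}0.npy")
    for nm,lo,hi,z in(("red",(0,180,120),(5,255,255),.066),("orange",(8,200,120),(18,255,255),.025)):
        for c,st,m in blobs(im,lo,hi): print(n,nm,c.round(1),st[4],ray(n,c,z).round(4))
for p,z in (((202,268),.066),((239,245),.066),((265,241),.042)): print(p,ray("scene",p,z).round(4))
for n in("scene","side"):
    im=np.load(f"pics/{n}0.npy");u,v=(160,210) if n=="scene" else (230,190)
    cv2.imwrite(f"pics/{n}c.png",cv2.resize(im[v:v+150,u:u+200,::-1],(800,600),interpolation=cv2.INTER_CUBIC) if n=="scene" else im)
E
```

```text
scene red [223.8  24.7] 53 [-0.133  -1.0919  0.066 ]
scene red [320.6 174. ] 307 [ 0.3431 -0.2674  0.066 ]
scene red [199.1 181.9] 37 [ 0.5338 -0.4688  0.066 ]
scene red [368.  243.5] 146 [ 0.4599 -0.0567  0.066 ]
scene red [220.  255.9] 226 [ 0.6614 -0.2637  0.066 ]
scene red [455.7 299.7] 119 [0.4789 0.1413 0.066 ]
scene orange [362.1 317.7] 1267 [0.5862 0.0194 0.025 ]
scene orange [455.8 299.5] 45 [0.4455 0.1339 0.025 ]
side red [572.3  57.2] 729 [-0.4886 -2.5889  0.066 ]
side red [584.7 142.7] 51 [-0.2894 -1.0526  0.066 ]
side red [278.6 212.2] 50 [ 0.663  -0.2592  0.066 ]
side red [302.5 224.8] 21 [ 0.5802 -0.1992  0.066 ]
side red [406.7 231.9] 110 [ 0.3016 -0.2181  0.066 ]
side red [355.2 271.5] 72 [0.4056 0.0049 0.066 ]
side red [331.8 320.8] 47 [0.4248 0.2044 0.066 ]
side red [102.8 328.6] 75 [0.8737 0.3272 0.066 ]
side orange [351.5 196. ] 21 [ 0.4914 -0.4978  0.025 ]
side orange [279.6 281.1] 419 [0.5862 0.0215 0.025 ]
side orange [331.7 320.8] 39 [0.4341 0.1508 0.025 ]
(202, 268) [ 0.7035 -0.268   0.066 ]
(239, 245) [ 0.6184 -0.2554  0.066 ]
(265, 241) [ 0.5634 -0.2399  0.042 ]
```

View pics/scenec.png

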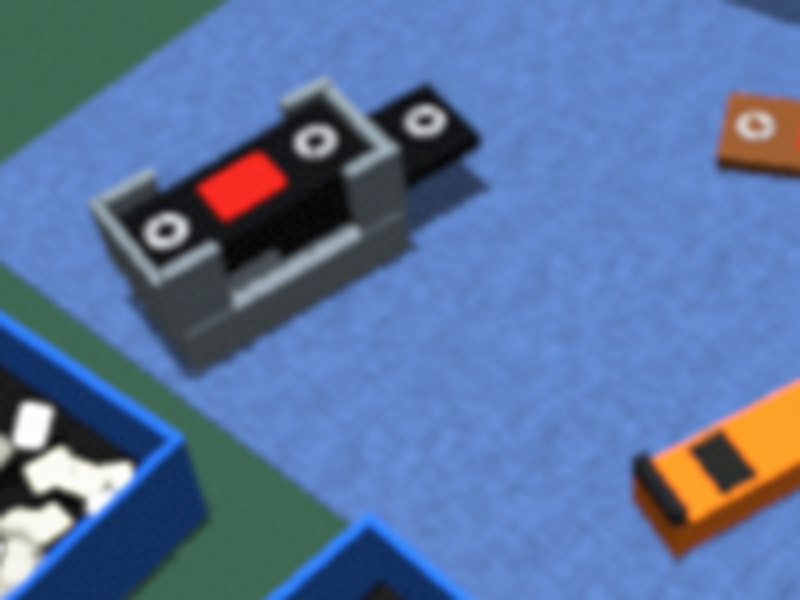

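The crop shows the bottom fascia's knob at full-image (266,240). The top one's knobs give a heading of about -8°. The grasp point is near (0.570,-0.249). I'll hover above it for a close look.

Call:
drive_tool(
  targets=[85,471,-218,0,0.447,85,471,-218,0,0.447,85,471,-218,0,0.447,85,471,-218,0,0.447,85,471,-218,0,0.447,85,471,-218,0,0.447,85,471,-218,0,0.447,85,471,-218,0,0.447,85,471,-218,0,0.447,85,471,-218,70,0.447,85,471,-218,70,0.447,85,471,-218,70,0.447,85,471,-218,70,0.447,85,471,-218,70,0.447,85,471,-218,70,0.447],
  newtons=50,
)

```text
t: 1.65
tool_pos: [0.5702, -0.2504, 0.1625]
tool_rot: [[0.989, -0.147, 0.001], [-0.147, -0.989, -0.001], [0.002, 0.001, -1.0]]
force: [-0.7, 0.2, -0.0]
gripper_width: 0.995
finger_force: 0.0
```

```bash
python3 - <<'E'
from h import *
s=env.observe();print(s['t'],s['tool_pos'],np.round(s['tool_rot'],3),s['gripper_width'])
im=env.capture("wrist");np.save("pics/w1.npy",im);cv2.imwrite("pics/w1.png",im[...,::-1])
for c,st,m in blobs(im,(0,180,120),(5,255,255)): print(c.round(1),st[4],ray("wrist",c,.066,s).round(4))
np.save("pics/w1s.npy",s,allow_pickle=True)
E
```

```text
1.65 [ 0.57019024 -0.25042676  0.16249479] [[ 0.989 -0.147  0.001]
 [-0.147 -0.989 -0.001]
 [ 0.002  0.001 -1.   ]] 0.9951551112070635
[591.2 261. ] 420 [ 0.5205 -0.4789  0.066 ]
[ 31.7 376.3] 204 [0.4724 0.06   0.066 ]
```

View pics/w1.png

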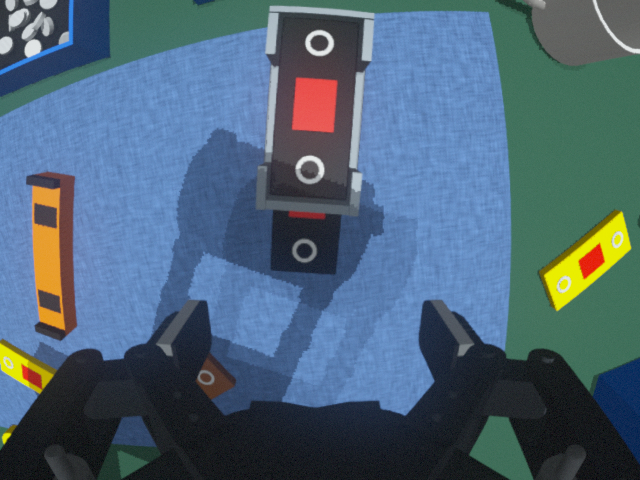

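The wrist view shows the top fascia's knobs at (319,42) and (309,169), the bottom knob at (304.5,250.5) and the front corners at (271,270) and (336,274). The jig is at left, (52,255).

```bash
python3 - <<'E'
from h import *
s=np.load("pics/w1s.npy",allow_pickle=True).item()
R=np.array(s['tool_rot']);t=s['tool_pos']
im=np.load("pics/w1.npy")
def rel(p): return ((R.T@(p-t))*1000).round(1)
for nm,p,z in(("topA",(319,42),.066),("topB",(309,169),.066),("botknob",(304.5,250.5),.042),("cornL",(271,270),.042),("cornR",(336,274),.042)):
    w=ray("wrist",p,z,s);print(nm,w.round(4),rel(w))
A,B=ray("wrist",(319,42),.066,s),ray("wrist",(309,169),.066,s)
d=A-B;print("top len",np.linalg.norm(d),"yaw",np.degrees(np.arctan2(d[1],d[0])),"tool yaw",np.degrees(np.arctan2(R[1,0],R[0,0])))
L,Rr=ray("wrist",(271,270),.042,s),ray("wrist",(336,274),.042,s);e=L-Rr;print("bot width",np.linalg.norm(e),"yaw",np.degrees(np.arctan2(e[1],e[0]))-90)
hsv=cv2.cvtColor(im,cv2.COLOR_RGB2HSV);print(hsv[245,50],hsv[250,68],hsv[270,50])
for n,img in(("scene",np.load("pics/scene0.npy")),("side",np.load("pics/side0.npy")),("wrist",im)):
    # stops: dark ends of jig; orange top by brightness
    b=max((x for x in blobs(img,(8,170,215),(18,255,255),20)),key=lambda x:x[1][4])
    r=cv2.minAreaRect(np.argwhere(b[2])[:,::-1].astype(np.float32));q=[ray(n,p,.025,s)[:2] for p in cv2.boxPoints(r)]
    print(n,b[1],r,np.mean(q,0).round(4),[(np.round(q[(i+1)%4]-q[i],4)) for i in range(2)])
for n,ps in(("wrist",((47,180),(50.5,331))),("scene",((325,332),(396,296)))):
    pass
E
```

```text
topA [ 0.7018 -0.2725  0.066 ] [133.3   2.4  96.7]
topB [ 0.6202 -0.2538  0.066 ] [49.9 -4.1 96.6]
botknob [ 0.5594 -0.2408  0.042 ] [-12.3  -8.  120.5]
cornL [ 0.5479 -0.2132  0.042 ] [-27.7 -33.6 120.4]
cornR [ 0.5374 -0.2615  0.042 ] [-31.   15.7 120.5]
top len 0.0836499709776996 yaw -12.900129542548665 tool yaw -8.453091302574354
bot width 0.049384470351309974 yaw -12.184070172805235
[ 18 203 232] [  4 122 109] [ 18 204 232]
scene [324 292  74  48 930] ((360.9793701171875, 314.8188171386719), (17.13532257080078, 75.72052001953125), 61.69924545288086) [0.58   0.0147] [array([-0.1418,  0.0506]), array([0.0207, 0.0308])]
side [269 274  27  13 181] ((281.8500061035156, 279.95001220703125), (25.61444854736328, 7.589466094970703), 18.434947967529297) [0.5826 0.0153] [array([ 0.0031, -0.0327]), array([-0.0674,  0.023 ])]
wrist [  33  187   31  142 2127] ((47.28899002075195, 257.53668212890625), (141.81369018554688, 27.56310272216797), 88.26429748535156) [0.5784 0.0172] [array([-0.0071, -0.0361]), array([-0.1386,  0.0511])]
```

Call:
drive_tool(
  targets=[85,-5.5,-7.5,0,0.071,85,-5.5,-7.5,40,0.071,85,-5.5,-7.5,80,0.071,85,-5.5,-7.5,110,0.071,85,-5.5,-7.5,130,0.071,85,-5.5,-7.5,140,0.071,85,-5.5,-7.5,146,0.071,85,-5.5,-7.5,147,0.071,85,-5.5,-7.5,147,0.071,60,-5.5,-7.5,147,0.071,60,-5.5,-7.5,147,0.071,60,-5.5,-7.5,147,0.071],
  newtons=40,
)

```text
t: 2.9
tool_pos: [0.5663, -0.241, 0.0148]
tool_rot: [[0.977, -0.215, 0.001], [-0.215, -0.977, -0.0], [0.001, 0.0, -1.0]]
force: [-0.9, -0.3, 0.0]
gripper_width: 0.703
finger_force: 0.0
```

```bash
python3 - <<'E'
from h import *
im=env.capture("wrist");cv2.imwrite("pics/w2.png",im[...,::-1])
E
```

```text
(no output)
```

View pics/w2.png

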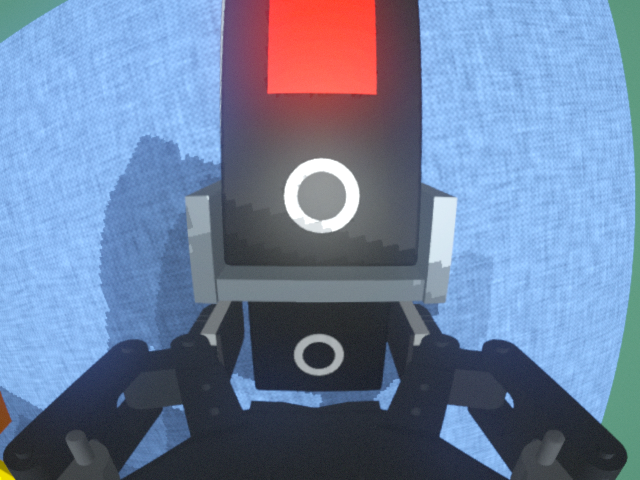

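The fascia sits almost centred between the fingers: plate at columns 250–387, pads at 243–390, knob at 319. Next I close, check the grip, then pull.

Call:
drive_tool(
  targets=[60,0,0.7,0,0,45,0,0.7,0,0,45,0,0.7,0,0,45,0,0.7,0,0,45,0,0.7,0,0,45,0,0.7,0,0,45,0,0.7,0,0],
  newtons=40,
)

```text
t: 3.65
tool_pos: [0.566, -0.2417, 0.0144]
tool_rot: [[0.977, -0.215, 0.0], [-0.215, -0.977, -0.0], [0.0, 0.0, -1.0]]
force: [-2.5, -0.7, 5.5]
gripper_width: 0.573
finger_force: 42.5
```

Call:
drive_tool(
  targets=[45,-3,0,0,0,45,-8,0,0,0,45,-15,0,0,0,45,-22,0,0,0,45,-29,0,0,0,45,-36,0,0,0,45,-43,0,0,0,45,-50,0,0,0,45,-57,0,0,0,45,-64,0,0,0,45,-71,0,0,0,45,-78,0,0,0,45,-85,0,0,0,45,-92,0,0,0,45,-95,0,0,0,45,-95,0,0,0],
)

```text
t: 5.25
tool_pos: [0.4727, -0.2211, 0.0143]
tool_rot: [[0.976, -0.216, -0.0], [-0.216, -0.976, 0.0], [-0.0, -0.0, -1.0]]
force: [-0.4, -0.3, -0.5]
gripper_width: 0.579
finger_force: 41.9
```

```bash
python3 - <<'E'
from h import *
s=env.observe();print(s['t'],s['tool_pos'])
a=env.capture("scene");b=env.capture("wrist")
o=np.hstack([cv2.resize(a[160:340,120:360],(400,300)),cv2.resize(b,(400,300))])
cv2.imwrite("pics/p3.png",o[...,::-1])
E
```

```text
5.25 [ 0.47274743 -0.22105306  0.01430267]
```

View pics/p3.png

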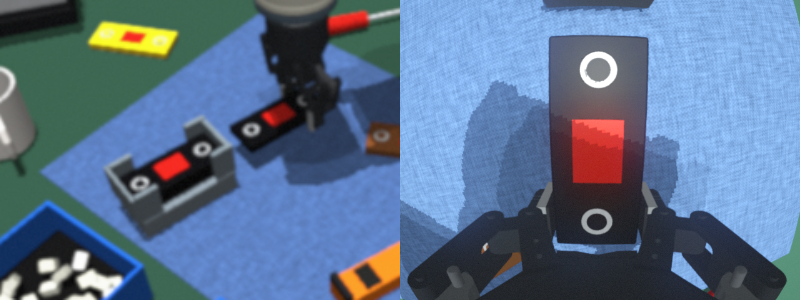

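The fascia is out and held straight, and the two others have dropped in their rack. I'll lift and go beside the jig, which is seen from there at the left.

Call:
drive_tool(
  targets=[45,0,0,-30,0,45,0,0,-70,0,45,0,0,-110,0,45,0,-30,-135,0.05,45,3,-70,-135,0.135,45,6,-110,-135,0.135,45,6,-145,-135,0.135,45,6,-165,-135,0.135,45,6,-169,-135,0.135,45,6,-169,-135,0.135,45,6,-169,-135,0.135,45,6,-169,-135,0.135],
)

```text
t: 6.55
tool_pos: [0.5153, -0.0584, 0.1493]
tool_rot: [[0.938, -0.346, -0.0], [-0.346, -0.938, -0.0], [0.0, 0.0, -1.0]]
force: [0.2, 0.2, 0.0]
gripper_width: 0.578
finger_force: 42.0
```

```bash
python3 - <<'E'
from h import *
s=env.observe();np.save("pics/w4s.npy",s,allow_pickle=True);print(s['t'],s['tool_pos'])
im=env.capture("wrist");np.save("pics/w4.npy",im);cv2.imwrite("pics/w4.png",im[...,::-1])
E
```

```text
6.55 [ 0.51534799 -0.05841648  0.14927571]
```

View pics/w4.png

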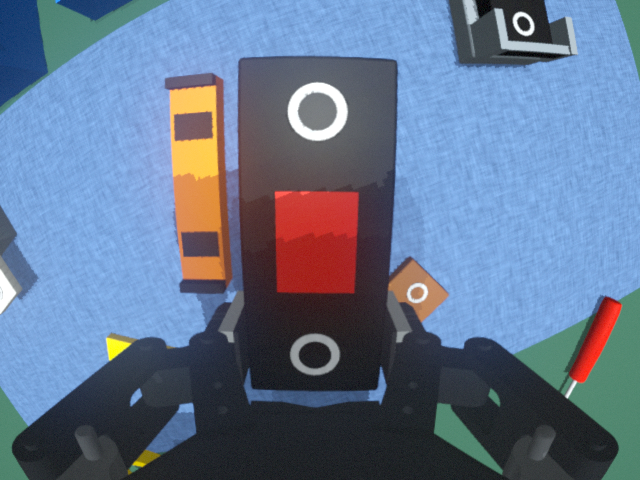

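The jig's black squares are at (193,126) and (200,244) and its stops at about (191,78) and (202,286). The fascia's knobs are at (317,111) and (315,354).

```bash
python3 - <<'E'
from h import *
s=np.load("pics/w4s.npy",allow_pickle=True).item();im=np.load("pics/w4.npy")
R=np.array(s['tool_rot']);t=s['tool_pos'];rel=lambda p:(R.T@(p-t))*1000
# dark squares on jig
sub=im[50:310,160:235];hsv=cv2.cvtColor(sub,cv2.COLOR_RGB2HSV)
m=cv2.inRange(hsv,(0,0,0),(180,255,90));n,l,st,c=cv2.connectedComponentsWithStats(m)
sq=[]
for i in range(1,n):
    if st[i,4]>100:
        z=.025 if 90<c[i][1]+50<270 else .035
        w=ray("wrist",c[i]+[160,50],z,s);sq.append(w);print("dark",c[i]+[160,50],st[i],z,w.round(4),rel(w).round(1))
# orange top outline
b=blobs(im,(5,150,90),(28,255,255),300)
for c,stt,mm in b:
    if 150<c[0]<240 and c[1]<300: print("orange",c,stt,cv2.minAreaRect(np.argwhere(mm)[:,::-1].astype(np.float32)))
for v in(110,160,210,265): print(v,[tuple(cv2.cvtColor(im,cv2.COLOR_RGB2HSV)[v,u]) [2].item() for u in range(164,236,3)])
# held panel
zt=t[2]+.0277
for nm,p in(("kA",(317.5,111)),("kB",(315,354)),("FL",(238,59)),("FR",(397,61)),("NL",(251,389)),("NR",(378,389))):print(nm,rel(ray("wrist",p,zt,s)).round(1))
for c,stt,mm in blobs(im,(0,180,90),(6,255,255),300):
    if 250<c[0]<380: print("win",c,rel(ray("wrist",c,zt,s)).round(1))
E
```

```text
dark [202.78274268 244.28505393] [ 26 183  33  23 649] 0.025 [0.5373 0.026  0.025 ] [ -8.6 -86.8 124.3]
dark [209.85941645 285.26259947] [ 25 230  41  13 377] 0.035 [0.5072 0.0309 0.035 ] [-38.5 -81.  114.3]
orange [199.95632747 183.16315941] [ 171   86   58  194 6938] ((199.64202880859375, 183.55917358398438), (193.505859375, 50.328731536865234), 86.05481719970703)
110 [229, 222, 240, 255, 255, 255, 255, 255, 255, 255, 255, 255, 255, 255, 251, 255, 255, 249, 146, 140, 195, 215, 218, 216]
160 [227, 220, 219, 255, 255, 255, 255, 255, 255, 255, 255, 255, 255, 255, 255, 255, 255, 255, 170, 149, 149, 215, 217, 216]
210 [227, 228, 226, 220, 220, 225, 225, 224, 225, 226, 225, 225, 226, 226, 227, 226, 226, 225, 226, 135, 135, 120, 139, 135]
265 [229, 226, 219, 229, 237, 225, 218, 220, 219, 219, 220, 221, 220, 220, 221, 220, 219, 220, 220, 188, 145, 122, 118, 132]
kA [ 77.9   0.6 -27.7]
kB [ -6.1  -0.2 -27.7]
FL [ 95.2 -23.9 -27.7]
FR [ 94.6  25.3 -27.7]
NL [-23.4 -25.2 -27.7]
NR [-23.4  24.4 -27.7]
win [314.63599101 242.78328706] [ 36.1  -0.3 -27.7]
```

```bash
python3 - <<'E'
from h import *
s=np.load("pics/w4s.npy",allow_pickle=True).item();im=np.load("pics/w4.npy")
R=np.array(s['tool_rot']);t=s['tool_pos'];rel=lambda p:((R.T@(p-t))*1000)[:2]
hsv=cv2.cvtColor(im,cv2.COLOR_RGB2HSV).astype(int);P=[]
for v in(98,106,150,160,170,200,210,220,265,272):
    o=[u for u in range(160,240) if hsv[v,u,0]<30 and hsv[v,u,1]>120]
    row=hsv[v,:,2];k=max(range(208,226),key=lambda u:row[u-1]-row[u+2])
    a,b=rel(ray("wrist",(o[0],v),.025,s)),rel(ray("wrist",(k+.5,v),.025,s));P.append((a+b)/2);print(v,o[0],k,a.round(1),b.round(1),((a+b)/2).round(1))
P=np.array(P);print("line y=",np.polyfit(P[:,0],P[:,1],1))
for p in((194,126),(200,244.5)):print("sq",rel(ray("wrist",p,.025,s)).round(1))
# column profile along jig mid line for stops
for v0,v1 in((66,96),(272,298)): print(v0,[(v,im[v,int(191+(v-80)*.055)].tolist()) for v in range(v0,v1,2)])
E
```

```text
98 171 215 [ 104.3 -106.8] [101.3 -71.9] [102.8 -89.3]
106 171 216 [  98.2 -106.8] [ 95.3 -71.1] [ 96.8 -89. ]
150 172 216 [  64.8 -107. ] [ 62.9 -71.8] [ 63.8 -89.4]
160 173 217 [  57.2 -106.5] [ 55.5 -71.3] [ 56.3 -88.9]
170 173 217 [  49.6 -106.9] [ 48.1 -71.6] [ 48.9 -89.2]
200 176 219 [  26.5 -106. ] [ 25.7 -71.1] [ 26.1 -88.6]
210 176 219 [  18.8 -106.7] [ 18.1 -71.5] [ 18.4 -89.1]
220 177 220 [  10.9 -106.5] [ 10.4 -71.2] [ 10.7 -88.9]
265 182 223 [ -25.8 -106.1] [-25.4 -71.3] [-25.6 -88.7]
272 183 224 [ -31.7 -106. ] [-31.2 -71. ] [-31.5 -88.5]
line y= [-4.83567236e-03 -8.87758636e+01]
sq [ 81.6 -88.7]
sq [ -8.8 -89.1]
66 [(66, [130, 164, 219]), (68, [136, 167, 221]), (70, [138, 171, 226]), (72, [137, 169, 222]), (74, [130, 157, 208]), (76, [106, 98, 122]), (78, [109, 96, 122]), (80, [107, 96, 120]), (82, [110, 99, 121]), (84, [111, 98, 122]), (86, [100, 73, 101]), (88, [255, 181, 98]), (90, [255, 202, 96]), (92, [255, 202, 98]), (94, [255, 204, 100])]
272 [(272, [220, 137, 73]), (274, [217, 135, 73]), (276, [219, 135, 77]), (278, [206, 124, 73]), (280, [81, 64, 84]), (282, [60, 56, 81]), (284, [61, 58, 84]), (286, [63, 63, 88]), (288, [69, 66, 90]), (290, [66, 64, 89]), (292, [68, 70, 96]), (294, [92, 116, 164]), (296, [96, 124, 171])]
```

Call:
drive_tool(
  targets=[45,0,-30,0,0,45,0.3,-65,0,0,45,0.3,-85,0,0,45,0.3,-89,0,0,45,0.3,-89,0,0,45,0.3,-89,30,0,45,0.3,-89,65,0,45,0.3,-89,95,0,45,0.3,-89,115,0,45,0.3,-89,125,0,45,0.3,-89,130,0,45,0.3,-89,133,0,45,0.3,-89,135,0,45,0.3,-89,136,0,45,0.3,-89,137,0,45,0.3,-89,137,0,45,0.3,-89,137,0],
)

```text
t: 8.3
tool_pos: [0.5466, 0.0261, 0.0125]
tool_rot: [[0.939, -0.345, 0.0], [-0.345, -0.939, -0.0], [0.0, -0.0, -1.0]]
force: [0.5, 0.8, -1.0]
gripper_width: 0.579
finger_force: 42.0
```

```bash
python3 - <<'E'
from h import *
s=env.observe();print(s['t'],s['tool_pos'])
a=env.capture("scene");b=env.capture("wrist")
o=np.hstack([cv2.resize(a[250:370,280:440],(400,300),interpolation=2),cv2.resize(b,(400,300))])
cv2.imwrite("pics/p5.png",o[...,::-1])
E
```

```text
8.3 [0.54655805 0.02605189 0.01248017]
```

View pics/p5.png

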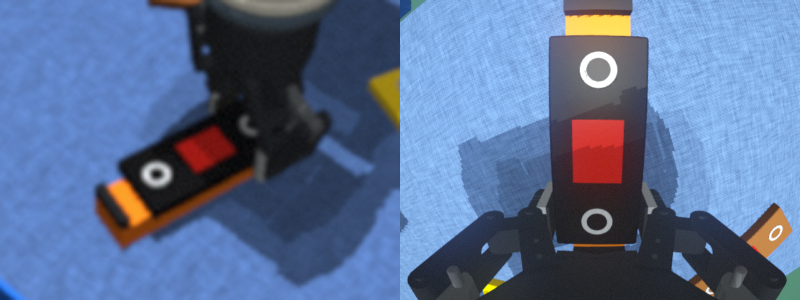

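The fascia is about 3 mm over the jig, centred and aligned, with the stop and orange strip visible evenly beyond it. I'll lower gently.

Call:
drive_tool(
  targets=[45,0,0,0.7,0,45,0,0,1.4,0,45,0,0,2.1,0,45,0,0,2.7,0,45,0,0,3,0,45,0,0,3,0],
)

```text
t: 9.0
tool_pos: [0.5464, 0.026, 0.0096]
tool_rot: [[0.939, -0.345, 0.0], [-0.345, -0.939, -0.0], [0.0, -0.0, -1.0]]
force: [-2.3, -1.0, 7.8]
gripper_width: 0.575
finger_force: 42.8
```

Contact at about 8 N. Now release and retreat straight up.

Call:
drive_tool(
  targets=[45,0,0,0,0,58,0,0,0,0,70,0,0,0,0,70,0,0,0,0,70,0,0,0,0,70,0,0,-10,0,70,0,0,-30,0,70,0,0,-60,0,70,0,0,-100,0,70,0,0,-140,0,70,0,0,-150,0,70,0,0,-150,0,70,0,0,-150,0],
  newtons=20,
)

```text
t: 10.3
tool_pos: [0.5459, 0.026, 0.1587]
tool_rot: [[0.939, -0.345, -0.001], [-0.345, -0.939, 0.0], [-0.001, 0.0, -1.0]]
force: [-0.4, -0.1, -0.6]
gripper_width: 0.819
finger_force: 0.0
```

```bash
python3 - <<'E'
from h import *
s=env.observe();print(s['t'],s['tool_pos'])
a=env.capture("scene");b=env.capture("wrist");np.save("pics/w6.npy",b)
o=np.hstack([cv2.resize(a[200:350,170:410],(400,300),interpolation=2),cv2.resize(b,(400,300))])
cv2.imwrite("pics/p6.png",o[...,::-1])
R=np.array(s['tool_rot'])
for c,st,m in blobs(b,(0,180,90),(6,255,255),200): print(c,st[4],(R.T@(ray("wrist",c,.037,s)-s['tool_pos'])*1000).round(1))
E
```

```text
10.3 [0.54590001 0.02602697 0.15871968]
[596.77196653  10.81799163] 478 [207.2 250.3 121.6]
[472.99868938 316.38794233] 763 [-72.2 134.7 121.8]
[630.60687023 344.02290076] 524 [-129.   364.8  121.9]
[250.8748019 370.4548336] 631 [-122.3  -56.   121.8]
```

View pics/p6.png

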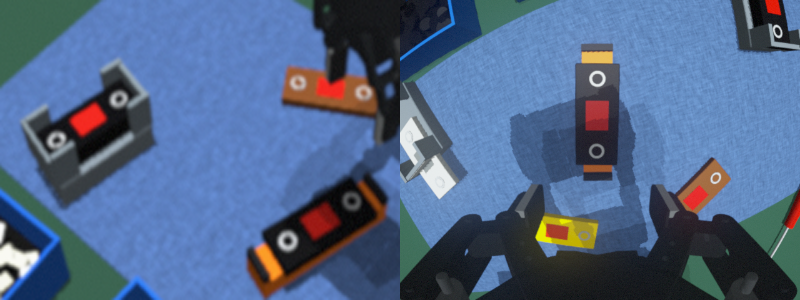

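The fascia lies on the jig. I'll check the gaps at both ends numerically, since parallax skews the view.

```bash
python3 - <<'E'
from h import *
s=env.observe();R=np.array(s['tool_rot']);b=np.load("pics/w6.npy")
f=lambda p,z:(R.T@(ray("wrist",p,z,s)-s['tool_pos'])*1000)[:2].round(1)
for u0,v0,v1 in((394,84,134),(394,320,364)): print([(v,*b[v,u0-1:u0+2].mean(0).astype(int).tolist()) for v in range(v0,v1,2)])
h=cv2.cvtColor(b,cv2.COLOR_RGB2HSV)
for v in (150,310): print(v,[(u,*b[v,u].tolist()) for u in list(range(344,362,2))+list(range(430,446,2))])
g=h[80:370,345:445];red=((g[...,0]<6)|(g[...,0]>174))&(g[...,1]>150)
y,x=np.where(red&(np.arange(80,370)[:,None]>190)&(np.arange(80,370)[:,None]<270));c=(x.mean()+345,y.mean()+80);print("win",c,len(x),f(c,.037))
E
```

```text
[(84, 98, 138, 190), (86, 102, 142, 194), (88, 96, 133, 185), (90, 102, 140, 193), (92, 107, 149, 203), (94, 108, 149, 203), (96, 105, 147, 200), (98, 105, 145, 198), (100, 106, 146, 200), (102, 108, 149, 203), (104, 102, 143, 196), (106, 101, 140, 193), (108, 98, 137, 189), (110, 102, 142, 196), (112, 102, 142, 195), (114, 104, 143, 196), (116, 104, 143, 197), (118, 105, 144, 199), (120, 99, 140, 193), (122, 106, 146, 200), (124, 107, 148, 202), (126, 99, 137, 191), (128, 100, 138, 190), (130, 104, 144, 197), (132, 103, 143, 196)]
[(320, 101, 141, 194), (322, 106, 144, 197), (324, 103, 143, 197), (326, 105, 146, 201), (328, 99, 138, 191), (330, 101, 139, 192), (332, 102, 142, 194), (334, 107, 148, 202), (336, 105, 144, 197), (338, 107, 147, 201), (340, 105, 145, 199), (342, 103, 142, 195), (344, 104, 142, 196), (346, 103, 143, 195), (348, 97, 134, 186), (350, 103, 143, 196), (352, 103, 144, 198), (354, 103, 142, 195), (356, 88, 124, 173), (358, 74, 104, 148), (360, 81, 112, 160), (362, 86, 121, 169)]
150 [(344, 54, 57, 67), (346, 56, 57, 72), (348, 56, 56, 68), (350, 57, 72, 100), (352, 102, 140, 193), (354, 108, 145, 199), (356, 113, 153, 206), (358, 104, 143, 196), (360, 108, 148, 201), (430, 107, 147, 202), (432, 107, 147, 201), (434, 106, 147, 201), (436, 106, 145, 199), (438, 104, 146, 202), (440, 106, 148, 204), (442, 107, 148, 202), (444, 98, 140, 193)]
310 [(344, 108, 147, 200), (346, 103, 143, 196), (348, 101, 139, 191), (350, 84, 121, 171), (352, 70, 96, 137), (354, 72, 96, 136), (356, 61, 90, 131), (358, 64, 93, 134), (360, 66, 92, 136), (430, 66, 68, 77), (432, 51, 46, 62), (434, 44, 39, 58), (436, 50, 47, 62), (438, 56, 64, 92), (440, 69, 71, 99), (442, 67, 42, 52), (444, 72, 53, 58)]
win (np.float64(nan), np.float64(nan)) 0 [nan nan]<stdin>:8: RuntimeWarning: Mean of empty slice.
  ret = ret.dtype.type(ret / rcount)
```

```bash
python3 - <<'E'
from h import *
s=env.observe();R=np.array(s['tool_rot']);b=np.load("pics/w6.npy")
f=lambda p,z:(R.T@(ray("wrist",p,z,s)-s['tool_pos'])*1000)[:2].round(1)
def steps(v,k=18):return [int(v0) for v0 in v]
p=b[60:300,313:319].mean(1).astype(int)
def cls(c): return 'O' if c[0]>c[2]+40 and c[1]>c[2] else 'R' if c[0]>c[2]+40 and c[0]>2*c[1] else 'B' if c[2]>c[0]+50 else 'k'
q=''.join(cls(c) for c in p);prev=None
for i,ch in enumerate(q):
    if ch!=prev: print(i+60,ch,"z37",f((316,i+60),.037)[0],"z35",f((316,i+60),.035)[0],"z25",f((316,i+60),.025)[0]);prev=ch
for v in(115,250):
    r=b[v].astype(int);us=[u for u in range(270,360) if r[u].sum()<260];print(v,us[0],us[-1],f((us[0],v),.037),f((us[-1]+1,v),.037))
E
```

```text
60 B z37 126.1 z35 126.5 z25 128.7
70 k z37 118.7 z35 119.1 z25 120.9
82 O z37 109.9 z35 110.2 z25 111.8
102 k z37 95.5 z35 95.7 z25 96.7
161 R z37 53.5 z35 53.4 z25 52.8
209 k z37 18.9 z35 18.5 z25 16.6
264 O z37 -23.1 z35 -23.8 z25 -27.3
275 k z37 -32.0 z35 -32.8 z25 -36.6
289 B z37 -43.6 z35 -44.5 z25 -48.7
115 281 350 [ 86.5 -23.8] [86.5 25.1]
250 270 359 [-12.1 -33.7] [-12.2  33.5]
```

The fascia's ends leave gaps of about 16 and 13.5 mm, so it is within 1.5 mm of centre (148.4 mm measured between the stops, as it should be). The rack has settled and nothing is being touched, so I'm handing in.

```bash
python3 -c "
from cell import env
print(env.finish_job())"
```

```text
the job is handed in; nothing more can be done
None
```

I handed the job in after about 10 s: the bottom black fascia lies face up and flat on the orange jig, about 1.5 mm off centre lengthwise. The other two black fascias have settled in their rack, and I left the white one alone.

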